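Park the rolling pin on the pastry board's inlaid band

ROBOT

A 6-joint arm with a two-finger parallel gripper is mounted at the origin on the work surface. World frame = base frame: x ahead of the robot, y to its left, z up, the work surface at z = 0. Lengths are in mm, angles in rad, forces in N, time in s.
With the tool pointing down it reaches from about 350 to 975 mm from the base axis. Payload 7.1 kg.
Tool frame: the origin (TCP) lies at the centre of the arm's flange, where the gripper is bolted on; the fingertips stand 182 mm ahead of it and the grasp point (between the pads) lies 163 mm ahead of it; z points along the fingers, y is the line along which they close (so a half turn about z gives the same grasp; the last joint's range is limited). The gripper opens to 88 mm and grips with 3 to 60 N. Pads are 20 mm wide; open, the fingers measure 115 mm over their backs; the gripper's body (75 mm by 178 mm) begins 61 mm behind the grasp point.
Start: joints at [1.223, 0.423, 1.63, -0, 1.089, -0.019], TCP at [201.786, 591.514, 404.675] pointing down, gripper open.
Joint ranges: [-3, 3], [-0.9, 2.11], [0.09, 2.58], [-1.31, 4.45], [0.11, 2.69], [-2.54, 2.54]. Speed limits (rad/s): [2.39, 2.39, 3.01, 3.14, 3.14, 3.14].

INTERFACE

Orientations are given as a rotation vector (axis times angle).
In Python, from workcell import readout, get_image, ctrl gives the robot as it stands.
- The arm moves only by the tool step_arm, never from a script. Its argument "targets" is a list that holds one entry, the list of rows, each a list of 7 numbers: the shift along the world's x, y, z as a fraction of full scale, then the turn, a rotation vector about the world's x, y, z as a fraction of full scale, then the opening, from 0 (shut) to 1 (fully open). In form: [[[dx, dy, dz, wx, wy, wz, claw], ...]]. A call has exactly 5 rows; each row shifts and turns the commanded pose from where the row before left it; what a row does not reach is not made up. Full scale, the value 1, is 0.05 m for a shift and 4 degrees for a turn. A row lasts 1/8 s, in which the tool goes at most 62.5 mm and 10.7 degrees, less where a joint would pass 70% of its speed; a pose out of reach is approached as far as the arm can. A call with a number of a shift or a turn outside -1 to 1 is refused whole. A call with a gripper value outside its range is refused whole. The fingers move at their own pace and stop on an object; the grip force is fixed at half the most. Time passes only in rows, so rows that do not move let the fingers close, or fill a call up. It gives the time, the measured TCP pose, the force, the opening and the grip force at its end, in the units of the state.
- readout.get_obs(): the state, without advancing time (a new reading comes with each control period).
- get_image(name): name is "scene" or "top"; returns a dict with "pixels" (420x560x3 uint8, red, green, blue), "intrinsics" (3x3 intrinsics, pixels), "k1" (the pictures are not rectified: a ray, as slopes to the right and down, at radius r is drawn at 1 + k1 r^2 times it, then the intrinsics apply), "extrinsics" (4x4, takes a point from world to camera coordinates). Camera axes: x right, y down, z forward; pixel columns grow to the right and rows downward; lengths in mm; the calibration is good to about 2 mm. A picture is of the moment at which its call begins. There is no depth.
- ctrl.close_job(): hands the job in; it is judged then, once.
The state is a dict: "t": time; "qpos": joint angles; "qvel": joint speeds; "joint_torque": joint torques, N m; "ee_pos": TCP position; "orientation": TCP orientation; "ft_force": force on the tool from outside, world axes, zero at the start; "moment": the same for the moment, N m; "width": finger opening in mm; "grasp_force": force on a finger pad.
Only numpy, scipy, OpenCV 4.12 (cv2) and the standard library are available. Lean on these libraries where they do the work, as an engineer would, in place of code of your own. Each camera call takes 0.05 s, during which the arm holds its last target. There are 200 camera calls.

TASK

The rolling pin lies across the near part of the pastry board: push it along by its top with the fingertips so that it rolls, without sliding, away from the robot and comes to rest lying along the dark inlaid band, its centre line over the band and parallel to it. Do not pinch or lift the pin or push it below its mid-height, and leave everything else where it stands.

Things in the scene. Friction and masses are not known exactly. Their poses are not given: they have to be found in the camera images.
- board: Fixed pastry board of pale wood, 400 mm (its x) by 420 mm (its y), 18 mm thick, lying on the counter. Origin at the centre of its underside; x points across the board away from the robot (turned up to 0.45 rad either way), z up. Its top is flat, 18 mm above the counter, and does not move.
- band (a point): Centre of the dark wooden band inlaid flush in the board's top: 30 mm wide (along x), running the board's whole width along y, 30 mm beyond the board's centre. Point on the board's top surface, axes as the board's.
- pin: Loose wooden rolling pin, 0.35 to 0.65 kg: barrel 60 mm across, 220 mm long, plus a fixed handle (26 mm across, 52 mm long) at each end. Origin on its axis, mid-barrel, 30 mm above the board; y along the pin, x and z turn as it rolls (z up at first). Starts 90-140 mm short of the band, nearly parallel. A fingertip pressed lightly on top and moved level rolls it half as far; let go, it slows by 0.4 m/s2.
- ramekin: Bystander: ceramic ramekin, 84 mm across, 45 mm high, on the far part of the board. Origin under its centre.
- clip: Bystander: steel spring chip clip, 75 mm long, 25 mm high, on the far part of the board. Origin under its centre.
- paddle: Bystander: wooden butter paddle, 190 mm long, 10 mm thick, on the far part of the board. Origin on its underside, near its middle.
- canister: Bystander: clear plastic canister with screw lid, 104 mm across, 152 mm high, on the counter to the right. Origin under its centre.
- scoop: Bystander: aluminium scoop, 180 mm long, 35 mm high, on the counter to the right. Origin on its underside.
- mug: Bystander: white mug, 80 mm across, 92 mm high, on the counter to the left. Origin under its centre.
- spicejar: Bystander: small glass jar, 48 mm across, 100 mm high, on the counter to the left. Origin under its centre.

How it is judged (in metres and radians):
On the way:
1. the pin has rolled (not slid) at least about three eighths of a turn, 69 mm of rolling (angle between pin's own z axis and vertical above 2.3 rad).
At the end, for the whole second after the job is handed in: The pin lies still on the board with its axis within 12 mm of the band's centre line, within 0.15 rad (9 degrees) of parallel to it, the middle of its barrel within 60 mm of the middle of the band's length; every bystander is within 15 mm of where it began (x of pin in the frame of band between -0.012 and 0.012 m and y of pin in the frame of band between -0.06 and 0.06 m and z of pin in the frame of band between 0.026 and 0.034 m and angle between the y axis of pin and the y axis of band, either way round below 0.15 rad and linear speed of pin below 0.01 m/s and distance of each of ramekin, clip, paddle, canister, scoop, mug, spicejar from where it was at the start of the episode below 0.015 m); the robot touches nothing.
It fails at once if the pin is lifted, or leaves the board (z of pin in the frame of band above 0.04 m or z of pin in the frame of band below 0.022 m).
It fails at once if the fingers touch the pin while reaching well below its mid-height (grasp point under 40 mm above the board), as for a pinch or a push from behind (contact force between the fingers and pin above 0.5 N and z of the grasp point in the frame of band below 0.04 m).
It fails at once if a bystander is moved more than 15 mm (distance of any of ramekin, clip, paddle, canister, scoop, mug, spicejar from where it was at the start of the episode above 0.015 m).
It also fails if it takes over 61 s, if anything falls off the work surface, if the arm or the gripper's body presses on something with over 40 N, if the wrist force passes 120 N, or if a joint passes its speed limit or range.

## Working session

There is one attempt and no reset: what is moved stays moved. The work goes in short steps, Python scripts to look and compute and a tool call to move; the robot and the scene stay as the last step left them, time stands still between calls to the robot, and variables do not carry over. Pictures are saved under pics/ and viewed, at most 10 in all, crops included, and the job is handed in when it is done.

Besides the shell and the picture viewer there is one more tool, called after "Emit:" as name(argument=value, ...), one argument or row to a line, values as JSON. step_arm: Moves the arm, as the interface text tells. Shift numbers are shares of 0.05 m and turn numbers shares of 4 degrees, none past 1 either way. Its arguments: {"type":"object","properties":{"targets":{"type":"array"}},"required":["targets"]}

```bash
mkdir -p pics; cat > h.py <<'E'
import numpy as np, cv2
from workcell import readout, get_image, ctrl
def und(im,uv):
    K=np.array(im["intrinsics"],float);k=im["k1"]
    uv=np.atleast_2d(np.array(uv,float));d=(uv-K[:2,2])/[K[0,0],K[1,1]]
    rd=np.linalg.norm(d,axis=1);r=rd.copy()
    for _ in range(30): r=rd/(1+k*r*r)
    return d*(r/np.maximum(rd,1e-12))[:,None]
def ray(im,uv):
    s=und(im,uv);E=np.array(im["extrinsics"],float);R=E[:3,:3];c=-R.T@E[:3,3]
    return c,np.c_[s,np.ones(len(s))]@R
def plane(im,uv,z):
    c,d=ray(im,uv);return c+d*((z-c[2])/d[:,2])[:,None]
def proj(im,P):
    P=np.atleast_2d(P);E=np.array(im["extrinsics"],float);K=np.array(im["intrinsics"],float)
    q=P@E[:3,:3].T+E[:3,3];s=q[:,:2]/q[:,2:];s=s*(1+im["k1"]*(s**2).sum(1))[:,None]
    return s*[K[0,0],K[1,1]]+K[:2,2]
def save(im,n): cv2.imwrite("pics/"+n,cv2.cvtColor(im["pixels"],cv2.COLOR_RGB2BGR))
E
python3 - <<'E'
from h import *
for n in("scene","top"):
    im=get_image(n);save(im,n+"0.png");np.save(n+"0.npy",im,allow_pickle=True)
    c,_=ray(im,[0,0]);print(n,c.round(),im["k1"],np.array(im["intrinsics"]).round(1).tolist())
o=readout.get_obs();print(o["t"],o["ee_pos"],o["orientation"],o["width"])
E
```

```text
scene [1004.  613. 1148.] -0.12473574425190007 [[423.9, 0.0, 280.5], [0.0, 423.9, 208.8], [0.0, 0.0, 1.0]]
top [ 479.  -14. 1403.] -0.035587088504891465 [[445.1, 0.0, 271.8], [0.0, 445.1, 209.3], [0.0, 0.0, 1.0]]
0.1 [201.69171308 591.29153211 403.99759595] [-5.14056611e-01 -3.09901002e+00  2.10187701e-03] 87.81595873592356
```

View pics/top0.png

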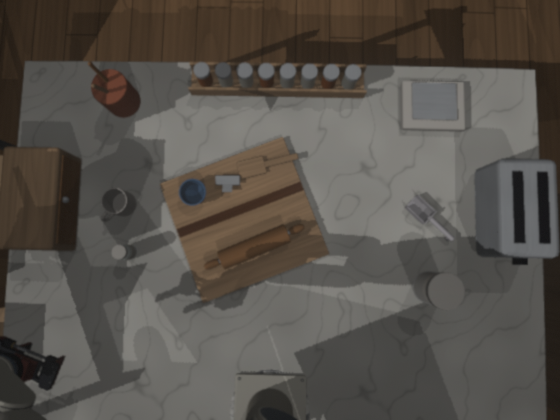

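View pics/scene0.png

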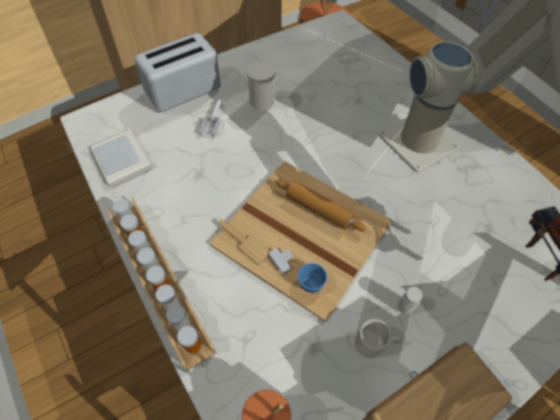

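The top view shows the board with corners near (163,185), (283,138), (328,253) and (203,298). The band runs (178,233)–(302,186) and the pin (208,264)–(300,229). The ramekin, clip and paddle lie beyond the band. The scene view agrees: band (247,208)–(355,272), pin (280,183)–(362,225).

```bash
python3 - <<'E'
from h import *
for n,pts in(("top",[(190,228),(240,209),(290,190),(255,246),(235,254),(222,225),(230,270),(270,262),(213,263),(296,230)]),("scene",[(270,222),(300,238),(335,260),(310,200),(330,210),(300,220),(340,200)])):
    im=np.load(n+"0.npy",allow_pickle=True).item()
    hsv=cv2.cvtColor(im["pixels"],cv2.COLOR_RGB2HSV)
    print(n,[(p,hsv[p[1],p[0]].tolist()) for p in pts])
t=cv2.imread("pics/top0.png")[125:310,150:340];s=cv2.imread("pics/scene0.png")[155:325,205:395]
c=np.hstack([cv2.resize(t,(400,390),interpolation=2),cv2.resize(s,(400,390),interpolation=2)])
cv2.imwrite("pics/crop0.png",cv2.convertScaleAbs(c,alpha=1.8))
E
```

```text
top [((190, 228), [11, 108, 59]), ((240, 209), [12, 112, 59]), ((290, 190), [11, 108, 64]), ((255, 246), [15, 123, 77]), ((235, 254), [14, 123, 91]), ((222, 225), [15, 91, 109]), ((230, 270), [15, 85, 72]), ((270, 262), [14, 85, 81]), ((213, 263), [14, 120, 83]), ((296, 230), [14, 120, 89])]
scene [((270, 222), [12, 161, 103]), ((300, 238), [12, 164, 101]), ((335, 260), [12, 162, 99]), ((310, 200), [17, 159, 135]), ((330, 210), [16, 159, 141]), ((300, 220), [18, 104, 174]), ((340, 200), [17, 110, 137])]
```

View pics/crop0.png

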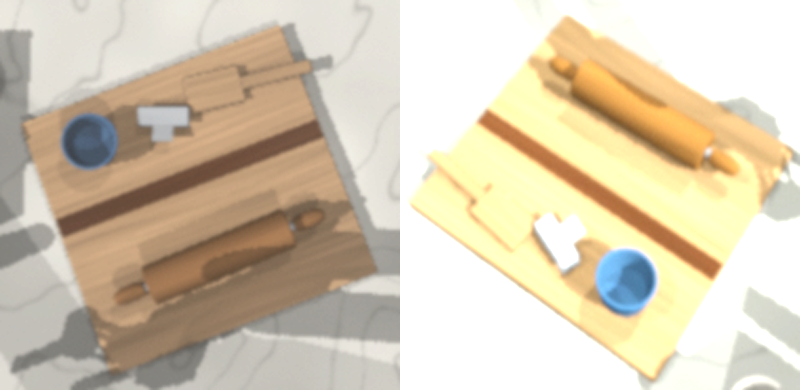

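The enlarged crops confirm the layout: band and pin are separable by saturation and hue in both views, and the far half of the near board is clear.

```bash
cat > meas.py <<'E'
from h import *
ST={"top":103,"scene":140}
ROI={"top":[(158,185),(285,133),(335,255),(203,303)],"scene":[(205,243),(282,158),(395,220),(328,322)]}
def blobs(im,n):
    hsv=cv2.cvtColor(cv2.GaussianBlur(im["pixels"],(3,3),0),cv2.COLOR_RGB2HSV).astype(int)
    roi=np.zeros(hsv.shape[:2],np.uint8);cv2.fillPoly(roi,[np.array(ROI[n])],1)
    H,S,V=hsv[...,0],hsv[...,1],hsv[...,2]
    out={}
    for k,m in(("band",(H<=13)&(S>95)&(V<(75 if n=="top" else 125))),("pin",(H>=(13 if n=="top" else 14))&(H<25)&(S>ST[n]))):
        m=cv2.morphologyEx((m&(roi>0)).astype(np.uint8),cv2.MORPH_OPEN,np.ones((3,3)))
        N,L,st,_=cv2.connectedComponentsWithStats(m)
        i=1+np.argmax(st[1:,4]);ys,xs=np.nonzero(L==i);out[k]=np.c_[xs,ys]
    return out
def fit(P):
    c=P.mean(0)
    u=np.linalg.svd(P-c,full_matrices=False)[2][0];u=u*np.sign(u[1])
    t=(P-c)@u;w=(P-c)@[u[1],-u[0]]
    lo,hi=np.percentile(t,[.3,99.7]);a,b=np.percentile(w,[2,98])
    mid=c+u*(lo+hi)/2+np.array([u[1],-u[0]])*(a+b)/2   # a,b: far(+)/near edges
    return mid,np.arctan2(-u[0],u[1]),hi-lo,b-a
def pose(verbose=True,suffix=None):
    for n in("top","scene"):
        im=np.load(n+"0.npy",allow_pickle=True).item() if suffix==0 else get_image(n)
        for k,px in blobs(im,n).items():
            z=18 if k=="band" else 48
            r=fit(plane(im,px,z)[:,:2]);print(n,k,len(px),r[0].round(1),"yaw",r[1].round(3),"len,w",np.round(r[2:],1))
E
python3 -c "from meas import *;pose(suffix=0)"
```

```text
top band 1035 [612.  108.7] yaw 0.391 len,w [401.5  24.3]
top pin 1325 [496.6  60.9] yaw 0.416 len,w [220.   53.1]
scene band 740 [612.8 107.6] yaw 0.392 len,w [402.1  19. ]
scene pin 1320 [506.7  36.3] yaw 0.406 len,w [267.9  63. ]
```

Both views agree: band centre (612, 108) with yaw 0.391 and length 402, and pin 125 mm short of it, centred along it, yaw about 0.41. Next I move above and behind the pin with the fingers open along its axis.

Emit:
step_arm(
  targets=[
    [[0.36,-0.72,0,0,0,0.7,1],[0.36,-0.72,0,0,0,0.7,1],[0.36,-0.72,0,0,0,0.7,1],[0.36,-0.72,0,0,0,0.7,1],[0.36,-0.72,0,0,0,0.7,1]],
  ],
)

```text
t: 0.72
ee_pos: [292.1, 410.2, 404.4]
orientation: [-0.13, -3.139, 0.001]
ft_force: [0.1, 0.2, 0.3]
width: 87.9
grasp_force: 0.0
```

Emit:
step_arm(
  targets=[
    [[0.36,-0.72,0,0,0,0.7,1],[0.36,-0.72,0,0,0,0.7,1],[0.36,-0.72,0,0,0,0.7,1],[0.36,-0.72,0,0,0,0.7,1],[0.36,-0.72,0,0,0,0.7,1]],
  ],
)

```text
t: 1.35
ee_pos: [382.1, 230.2, 404.6]
orientation: [0.254, -3.131, 0.0]
ft_force: [-0.2, -0.4, -0.5]
width: 88.1
grasp_force: 0.0
```

Emit:
step_arm(
  targets=[
    [[0.36,-0.72,0,0,0,0.7,1],[0.36,-0.72,-0.3,0,0,0.7,1],[0.36,-0.72,-0.6,0,0,0.7,1],[0.36,-0.72,-0.6,0,0,0.7,1],[0.36,-0.72,-0.5,0,0,0.7,1]],
  ],
)

```text
t: 1.98
ee_pos: [472.0, 50.2, 303.5]
orientation: [0.633, -3.077, -0.0]
ft_force: [0.0, -0.7, 1.3]
width: 88.0
grasp_force: 0.0
```

```bash
cat > st.py <<'E'
from h import *
from scipy.spatial.transform import Rotation as R
o=readout.get_obs();M=R.from_rotvec(o["orientation"]).as_matrix();y=M[:,1]
n=np.array([np.cos(.391),np.sin(.391)]);u=np.array([-n[1],n[0]])
e=np.array(o["ee_pos"]);tip=e+182*M[:,2];d=tip[:2]-[612.4,108.2]
print("t",round(o["t"],2),"ee",e.round(1),"tip",tip.round(1),"band n,u",(d@n).round(1),(d@u).round(1),"z",M[:,2].round(3),"y-yaw",np.arctan2(-y[0],y[1]).round(3),"F",np.round(o["ft_force"],1))
E
python3 st.py
```

```text
t 1.98 ee [472.   50.2 303.5] tip [471.9  50.2 121.5] band n,u -152.0 -0.0 z [-0.001 -0.    -1.   ] y-yaw 0.406 F [ 0.  -0.7  1.3]
```

Emit:
step_arm(
  targets=[
    [[0.26,0.11,-0.6,0,0,0,1],[0,0,-0.29,0,0,0,1],[0.28,0.115,0,0,0,0,1],[0.46,0.19,0,0,0,0,1],[0.46,0.19,0.4,0,0,0,1]],
  ],
)

```text
t: 2.6
ee_pos: [544.2, 82.4, 279.5]
orientation: [0.631, -3.074, -0.0]
ft_force: [0.3, -0.2, -0.0]
width: 88.3
grasp_force: 0.0
```

```bash
python3 st.py
```

```text
t 2.6 ee [544.2  82.4 279.5] tip [543.5  82.3  97.5] band n,u -73.5 2.3 z [-0.003 -0.    -1.   ] y-yaw 0.405 F [ 0.3 -0.2 -0. ]
```

Emit:
step_arm(
  targets=[
    [[0,0,0.3,0,0,0,1],[-0.9,-0.38,0.3,0,0,0,1],[-0.9,-0.38,0.4,0,0,0,1],[-0.9,-0.38,0.4,0,0,0,1],[-0.9,-0.38,0,0,0,0,1]],
  ],
)

```text
t: 3.22
ee_pos: [362.1, 5.4, 351.2]
orientation: [-0.632, 3.076, -0.001]
ft_force: [-0.1, -1.3, 0.3]
width: 88.2
grasp_force: 0.0
```

```bash
python3 st.py;python3 - <<'E'
from meas import *
pose()
save(get_image("top"),"top1.png");t=cv2.imread("pics/top1.png")[125:310,150:340]
im=get_image("scene");save(im,"scene1.png");s=cv2.imread("pics/scene1.png")[155:325,205:395]
cv2.imwrite("pics/crop1.png",cv2.convertScaleAbs(np.hstack([cv2.resize(t,(400,390)),cv2.resize(s,(400,390))]),alpha=1.8))
E
```

```text
t 3.23 ee [362.1   5.4 351.2] tip [362.5   5.4 169.2] band n,u -270.3 0.2 z [ 0.002 -0.    -1.   ] y-yaw 0.405 F [-0.1 -1.3  0.3]
top band 1106 [611.7 107.9] yaw 0.392 len,w [400.1  26.5]
top pin 1301 [559.7  88.6] yaw 0.416 len,w [219.3  53.1]
scene band 758 [612.3 107.8] yaw 0.391 len,w [402.9  19.4]
scene pin 1343 [571.2  64.9] yaw 0.407 len,w [265.3  60.1]
```

View pics/crop1.png

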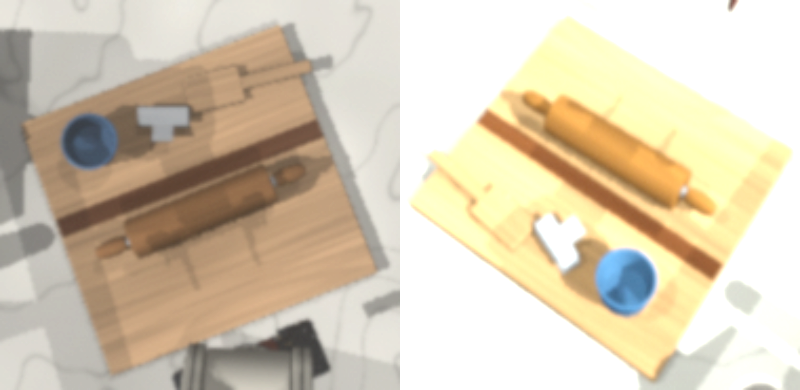

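The pin rolled about 69 mm and stayed parallel. It now sits about 56 mm short of the band, and nothing else moved. I'll wait a moment and measure it at rest.

Emit:
step_arm(
  targets=[
    [[0.4,0.17,0,0,0,0,1],[0,0,0,0,0,0,1],[0,0,0,0,0,0,1],[0,0,0,0,0,0,1],[0,0,0,0,0,0,1]],
  ],
)

```text
t: 4.05
ee_pos: [384.5, 14.2, 350.1]
orientation: [0.631, -3.077, -0.0]
ft_force: [-0.3, -0.1, -0.7]
width: 88.2
grasp_force: 0.0
```

```bash
cat >> meas.py <<'E'
    n=np.array([np.cos(.391),np.sin(.391)]);d=r[0]-[612.4,108.2];print("pin n",(d@n).round(1),"u",(d@[-n[1],n[0]]).round(1))
E
python3 st.py;python3 -c "from meas import *;pose()"
```

```text
t 4.05 ee [384.5  14.2 350.1] tip [384.4  14.2 168.1] band n,u -246.6 -0.0 z [-0. -0. -1.] y-yaw 0.404 F [-0.3 -0.1 -0.7]
top band 1122 [611.7 107.6] yaw 0.389 len,w [399.4  27.2]
top pin 1318 [563.3  90.4] yaw 0.418 len,w [218.8  53.8]
scene band 760 [612.6 107.5] yaw 0.392 len,w [402.1  19.6]
scene pin 1346 [573.8  65.8] yaw 0.408 len,w [265.6  60.2]
pin n -51.8 u -24.5
```

Emit:
step_arm(
  targets=[
    [[0.61,0.25,-0.27,0,0,0,1],[0.61,0.25,-0.27,0,0,0,1],[0.61,0.25,-0.27,0,0,0,1],[0.61,0.25,-0.27,0,0,0,1],[0.61,0.25,-0.27,0,0,0,1]],
  ],
)

```text
t: 4.78
ee_pos: [538.2, 77.1, 282.1]
orientation: [0.631, -3.078, -0.0]
ft_force: [0.4, 0.6, -1.1]
width: 87.9
grasp_force: 0.0
```

```bash
python3 st.py
```

```text
t 4.78 ee [538.2  77.1 282.1] tip [538.2  77.1 100.1] band n,u -80.4 -0.4 z [-0. -0. -1.] y-yaw 0.404 F [ 0.4  0.6 -1.1]
```

Emit:
step_arm(
  targets=[
    [[0.28,0.115,-0.2,0,0,0,1],[0,0,-0.1,0,0,0,1],[0,0,-0.06,0,0,0,1],[0,0,-0.06,0,0,0,1],[0,0,-0.04,0,0,0,1]],
  ],
)

```text
t: 5.4
ee_pos: [550.9, 82.3, 259.9]
orientation: [-0.63, 3.078, -0.0]
ft_force: [-0.6, 0.3, 1.9]
width: 88.1
grasp_force: 1.3
```

```bash
python3 st.py
```

```text
t 5.4 ee [550.9  82.3 259.9] tip [550.9  82.3  77.9] band n,u -66.7 -0.5 z [ 0.  0. -1.] y-yaw 0.404 F [-0.6  0.3  1.9]
```

Emit:
step_arm(
  targets=[
    [[0.12,0.05,-0.02,0,0,0,1],[0.22,0.09,0,0,0,0,1],[0.22,0.09,0,0,0,0,1],[0.22,0.09,0,0,0,0,1],[0.22,0.09,0,0,0,0,1]],
  ],
)

```text
t: 6.02
ee_pos: [601.9, 103.7, 259.8]
orientation: [-0.63, 3.076, 0.001]
ft_force: [-0.3, 1.3, 2.7]
width: 87.9
grasp_force: 1.2
```

```bash
python3 st.py;python3 -c "from meas import *;pose()"
```

```text
t 6.03 ee [601.9 103.7 259.8] tip [602.2 103.9  77.8] band n,u -11.1 -0.1 z [ 0.002  0.001 -1.   ] y-yaw 0.404 F [-0.3  1.3  2.7]
top band 91 [542.4 269.4] yaw 0.586 len,w [47.2 23.3]
top pin 124 [604.3  24.1] yaw 0.546 len,w [60.8 24.4]
scene band 619 [613.2 107.7] yaw 0.395 len,w [402.8  19.4]
scene pin 1207 [604.   80.1] yaw 0.421 len,w [267.5  59.7]
pin n -18.5 u -22.7
```

Emit:
step_arm(
  targets=[
    [[0.2,0.08,0,0,0,0,1],[0.2,0.08,0,0,0,0,1],[0.1,0.04,0.3,0,0,0,1],[0,0,0.5,0,0,0,1],[-0.4,-0.17,0.6,0,0,0,1]],
  ],
)

```text
t: 6.75
ee_pos: [606.9, 104.6, 329.8]
orientation: [-0.631, 3.077, -0.0]
ft_force: [0.3, -0.2, 0.3]
width: 87.7
grasp_force: 0.0
```

Emit:
step_arm(
  targets=[
    [[-0.9,-0.38,0.4,0,0,0,1],[-0.9,-0.38,0,0,0,0,1],[-0.9,-0.38,0,0,0,0,1],[-0.9,-0.38,0,0,0,0,1],[-0.9,-0.38,0,0,0,0,1]],
  ],
)

```text
t: 7.38
ee_pos: [379.8, 9.0, 349.3]
orientation: [-0.631, 3.077, -0.001]
ft_force: [-0.4, -1.4, 0.9]
width: 87.9
grasp_force: 0.0
```

```bash
python3 st.py;python3 -c "from meas import *;pose()"
```

```text
t 7.38 ee [379.8   9.  349.3] tip [380.    8.9 167.3] band n,u -252.7 -3.2 z [ 0.001 -0.    -1.   ] y-yaw 0.404 F [-0.4 -1.4  0.9]
top band 161 [554.4 257.4] yaw 0.527 len,w [85.2 22.8]
top pin 1278 [602.  108.4] yaw 0.414 len,w [220.5  52.5]
scene band 200 [552.1 253.4] yaw 0.378 len,w [88.7 21.3]
scene pin 1525 [614.3  85.4] yaw 0.4 len,w [271.5  63.1]
pin n -7.0 u -21.7
```

Pin about 8 mm short of centre line; one small slow stroke more.

Emit:
step_arm(
  targets=[
    [[0.82,0.35,-0.27,0,0,0,1],[0.82,0.35,-0.27,0,0,0,1],[0.82,0.35,-0.27,0,0,0,1],[0.82,0.35,-0.27,0,0,0,1],[0.82,0.35,-0.27,0,0,0,1]],
  ],
)

```text
t: 8.1
ee_pos: [588.5, 98.0, 281.2]
orientation: [-0.631, 3.076, -0.0]
ft_force: [0.5, -0.2, 1.1]
width: 87.6
grasp_force: 0.0
```

```bash
python3 st.py
```

```text
t 8.1 ee [588.5  98.  281.2] tip [588.7  98.   99.2] band n,u -25.8 -0.4 z [ 0.001  0.    -1.   ] y-yaw 0.404 F [ 0.5 -0.2  1.1]
```

Emit:
step_arm(
  targets=[
    [[0.17,0.07,-0.2,0,0,0,1],[0,0,-0.1,0,0,0,1],[0,0,-0.06,0,0,0,1],[0,0,-0.06,0,0,0,1],[0,0,-0.03,0,0,0,1]],
  ],
)

```text
t: 8.72
ee_pos: [594.9, 100.4, 259.9]
orientation: [-0.629, 3.076, 0.0]
ft_force: [-1.3, 1.9, 12.4]
width: 88.3
grasp_force: 6.0
```

Emit:
step_arm(
  targets=[
    [[0.06,0.025,-0.01,0,0,0,1],[0.08,0.03,0,0,0,0,1],[0.08,0.03,0,0,0,0,1],[0.06,0.025,0,0,0,0,1],[0.03,0.01,0,0,0,0,1]],
  ],
)

```text
t: 9.35
ee_pos: [610.7, 107.1, 260.1]
orientation: [-0.629, 3.075, 0.002]
ft_force: [-2.6, 4.1, 9.0]
width: 87.9
grasp_force: 4.9
```

```bash
python3 st.py;python3 -c "from meas import *;pose()"
```

```text
t 9.35 ee [610.7 107.1 260.1] tip [611.2 107.4  78.1] band n,u -1.4 -0.3 z [ 0.003  0.002 -1.   ] y-yaw 0.404 F [-2.6  4.1  9. ]
top band 47 [542.6 276.1] yaw 0.845 len,w [36.8 15.9]
top pin 58 [666.3 -19.2] yaw 0.348 len,w [33.7 16.4]
scene band 155 [552.9 256. ] yaw 0.453 len,w [86.2 18.9]
scene pin 1360 [622.1  87.1] yaw 0.411 len,w [274.4  58. ]
pin n 0.9 u -23.3
```

Pin is on the line; lift straight up and check.

Emit:
step_arm(
  targets=[
    [[0,0,0.1,0,0,0,1],[0,0,0.5,0,0,0,1],[0,0,0.8,0,0,0,1],[-0.6,-0.25,0.6,0,0,0,1],[-0.9,-0.38,0,0,0,0,1]],
  ],
)

```text
t: 10.07
ee_pos: [535.6, 74.8, 360.9]
orientation: [-0.63, 3.072, -0.001]
ft_force: [0.2, -0.3, -0.0]
width: 87.6
grasp_force: 0.0
```

Emit:
step_arm(
  targets=[
    [[-0.9,-0.38,0,0,0,0,1],[-0.9,-0.38,0,0,0,0,1],[-0.9,-0.38,0,0,0,0,1],[-0.4,-0.17,0,0,0,0,1],[0,0,0,0,0,0,1]],
  ],
)

```text
t: 10.7
ee_pos: [379.0, 9.0, 358.5]
orientation: [-0.629, 3.078, -0.0]
ft_force: [-0.5, -0.4, -0.7]
width: 88.0
grasp_force: 0.0
```

Emit:
step_arm(
  targets=[
    [[0,0,0,0,0,0,1],[0,0,0,0,0,0,1],[0,0,0,0,0,0,1],[0,0,0,0,0,0,1],[0,0,0,0,0,0,1]],
  ],
)

```text
t: 11.32
ee_pos: [380.4, 9.6, 358.1]
orientation: [0.631, -3.077, -0.0]
ft_force: [-0.4, -0.6, -0.5]
width: 88.2
grasp_force: 0.0
```

```bash
python3 st.py;python3 - <<'E'
from meas import *
pose()
save(get_image("top"),"top2.png");t=cv2.imread("pics/top2.png")[125:310,150:340]
im=get_image("scene");save(im,"scene2.png");s=cv2.imread("pics/scene2.png")[155:325,205:395]
cv2.imwrite("pics/crop2.png",cv2.convertScaleAbs(np.hstack([cv2.resize(t,(400,390)),cv2.resize(s,(400,390))]),alpha=1.8))
E
```

```text
t 11.32 ee [380.4   9.6 358.1] tip [380.4   9.6 176.1] band n,u -252.1 -2.7 z [-0. -0. -1.] y-yaw 0.404 F [-0.4 -0.6 -0.5]
top band 83 [542.2 278.1] yaw 0.625 len,w [38. 24.]
top pin 1261 [610.8 110.6] yaw 0.41 len,w [220.6  52. ]
scene band 160 [553.7 254.5] yaw 0.457 len,w [88.3 18.7]
scene pin 1437 [620.7  87.8] yaw 0.411 len,w [273.1  58.9]
pin n -0.2 u -22.0
```

View pics/crop2.png

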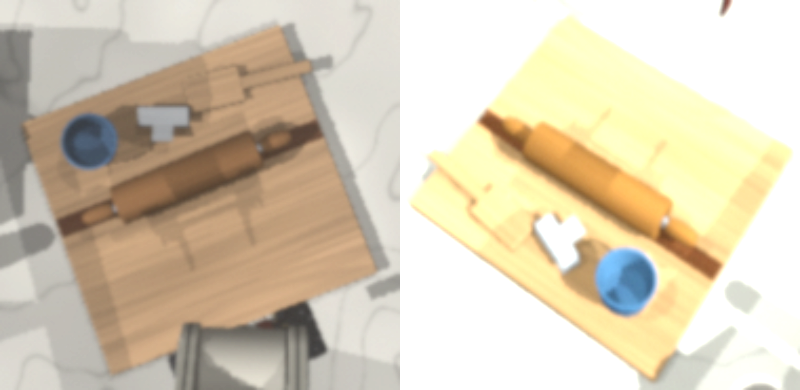

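The pin lies over the band, within 1 mm of its centre line and 0.02 rad of parallel. The bystanders have not moved and the arm is clear.

```bash
python3 -c "from workcell import ctrl;print(ctrl.close_job())"
```

```text
the job is handed in; nothing more can be done
None
```

I rolled the pin onto the band and handed the job in: it measures within about 1 mm of the band's centre line and 0.02 rad of parallel, the ramekin, clip and paddle look unmoved in the pictures, and the arm is clear; I did not check separately that every stroke rolled without sliding.

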